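Pack the spacer cradle, pressing each plate flat

ROBOT

A 6-joint arm with a two-finger parallel gripper is mounted at the origin on the work surface. World frame = base frame: x ahead of the robot, y to its left, z up, the work surface at z = 0. Lengths are in mm, angles in rad, forces in N, time in s.
With the tool pointing down it reaches from about 275 to 1000 mm from the base axis. Payload 8.4 kg.
Tool frame: the origin (TCP) lies between the finger pads; the fingertips stand 22 mm ahead of it and the grasp point (between the pads) lies 3 mm ahead of it; z points along the fingers, y is the line along which they close (so a half turn about z gives the same grasp; the last joint's range is limited). The gripper opens to 85 mm and grips with 20 to 120 N. Pads are 22 mm wide; open, the fingers measure 114 mm over their backs; the gripper's body (76 mm by 85 mm) begins 54 mm behind the grasp point. The pads swing forward as they close: fully open they stand 13 mm farther back than shut.
Start: joints at [1.195, 0.353, 1.633, -0, 1.155, -0.002], TCP at [228.221, 581.845, 253.281] pointing down, gripper open.
Joint ranges: [-2.63, 2.63], [-0.92, 2.1], [0.06, 2.66], [-1.3, 4.44], [0, 2.69], [-3.02, 3.02]. Speed limits (rad/s): [2.22, 2.22, 2.79, 3.14, 3.14, 3.14].

INTERFACE

Orientations are given as [roll, pitch, yaw] about the fixed x, y, z axes, in that order (R = Rz(yaw) Ry(pitch) Rx(roll)).
In Python, from rig import r, grab_frame gives the robot as it stands.
- The arm moves only by the shell command python3 -m inch 'ROWS' [FORCE]. ROWS is JSON, a list of rows, each a list of 7 numbers: the turn, a rotation vector about the tool's x, y, z as a fraction of full scale, then the shift along the tool's x, y, z as a fraction of full scale, then the closure, from 0 (fully open) to 1 (shut). In form: [[rx, ry, rz, dx, dy, dz, fingers], ...]. A call has 1 to 8 rows; each row shifts and turns the commanded pose from where the row before left it, along the tool's axes as they then stand; what a row does not reach is not made up. Full scale, the value 1, is 2.5 cm for a shift and pi rad for a turn. A row lasts 1/12 s, in which the tool goes at most 41.7 mm and 7.16 degrees, less where a joint would pass 70% of its speed; a pose out of reach is approached as far as the arm can. A call with a number of a shift or a turn outside -1 to 1 is refused whole. A call with a gripper value outside its range is refused whole. The fingers move at their own pace and stop on an object; FORCE is the grip in N (left out, the last holds). Time passes only in rows, so rows that do not move let the fingers close. It gives the time, the measured TCP pose, the force, the opening and the grip force at its end, in the units of the state.
- r.sense(): the state, without advancing time (a new reading comes with each control period).
- grab_frame(name): name is "scene" or "side" or "wrist"; returns a dict with "pixels" (384x512x3 uint8, red, green, blue), "z_map" (384x512 float32, mm along the optical axis (not along the pixel's ray), 0 where there is no reading), "vertical_fov" (degrees; the focal length in pixels is half the picture's height over the tangent of half this angle, whatever the lens; pixels are square), "cx", "cy" (the principal point, pixels), "dist" ([k1, k2, p1, p2, k3] as OpenCV has them; the pictures are not rectified), "cam_to_world" (4x4, takes a point from camera to world coordinates). Camera axes: x right, y down, z forward; pixel columns grow to the right and rows downward; lengths in mm; the calibration is good to about 2 mm. A picture is of the moment at which its call begins.
- r.sign_off(): hands the job in; it is judged then, once.
The state is a dict: "clock": time; "qpos": joint angles; "qvel": joint speeds; "joint_efforts": joint torques, N m; "eef_pos": TCP position; "tcp_rot": TCP orientation; "contact_force": force on the tool from outside, world axes, zero at the start; "wrist_torque": the same for the moment, N m; "opening": opening from 0.0 (shut) to 1.0 (fully open); "grasp_force": force on a finger pad.
Only numpy, scipy, OpenCV 4.12 (cv2) and the standard library are available. Lean on these libraries where they do the work, as an engineer would, in place of code of your own. Each camera call takes 0.05 s, during which the arm holds its last target. There are 200 camera calls.

TASK

Fill the wooden packing cradle with the two short plywood spacer plates, the thick one at the bottom and the thin one on top. Lay each plate on the cradle's two spring rollers, then push it down past them and press it against what lies beneath to feel that it lies flat, before you bring the next plate. Leave both plates flat in the cradle, and do not knock over or shift the can of finish and the paper cup.

Things in the scene. Friction and masses are not known exactly. Their poses are not given: they have to be found in the camera images.
- thick_plate: The thick spacer plate: a plain rectangular piece of pale plywood, 140 x 56 x 18 mm, about 95 g, lying flat on the table at the start. Origin at the centre of its underside; x along its length, y along its 56 mm width, z up. Its two ends and two faces are alike, so either way round will do.
- thin_plate: The thin spacer plate: pale plywood, 140 x 56 x 10 mm, about 50 g, its four corners notched (the last 12 mm at each end is only 44 mm wide); lying flat on the table at the start. Origin at the centre of its underside; x along its length, y along its 56 mm width, z up. Symmetrical like the thick one.
- seat (a point): Centre of the cradle's floor, on its top surface, 12 mm above the table; x along the cradle's length, y across, z up. The cradle, fixed to the table: a plywood board 220 x 100 x 12 mm with eight wooden posts around a place for one plate laid lengthwise, with 2 mm to spare at each end and 2.5 mm at each side. In it the thick plate's top ends 18 mm above the floor, the thin one's 28 mm.
- cradle: The whole cradle; origin at the middle of its board's underside, 12 mm below the seat; axes as the seat's. Its posts are straight up to 56 mm above the floor and flare outward above that, to 70 mm. The side posts stand 44 to 58 mm either side of the middle lengthwise, so the middle 88 mm of each long side is open for fingers.
- rest (a point): Point midway between the two rollers, 45 mm above the floor, where the centre of a plate's underside lies when it rests on them; axes as the seat's. A white roller at the middle of each end (20 mm across, 30 mm long, lying crosswise, axis 37 mm above the floor) is sprung (it yields outward) and reaches 4 mm over the plate's place; the stack of both plates fits just below them.
- catch_a (a joint): Outward travel in m of one sprung roller, at the cradle's +x end: 0 at rest, 0.004 as a plate passes, stop at 0.008. Pushing a plate at its middle needs 10 N or so (up to 20 N if uneven) until it passes both; the force then falls off, the thick plate drops the last 11 mm, and the force rises sharply when it is pressed flat on what lies beneath: press there with at least 5 N.
- catch_b (a joint): The same for the other roller, at the cradle's -x end. If one end of a plate goes past its roller well before the other, the plate hangs steeply and can bind: then push down on the end that is still high.
- finish_can: Closed tin of wood finish with a paper wrapper, 102 mm across, 116 mm tall, 0.9 kg, standing on the table; origin at the centre of its underside. To be left alone.
- cup: White paper cup, open, 84 mm across at the rim, 110 mm tall, about 50 g, standing on the table; origin at the centre of its underside. To be left alone.
Not all that is in view belongs to the job. What is shaped like the thin_plate but orange or purple is not meant.

How it is judged:
By the outcome, as a careful person would: the job done as asked, in the order asked, and still so for the second after the job is handed in, with the robot touching nothing.
It also fails if it takes over 70 s, if anything falls off the work surface, if the arm or the gripper's body presses on something with over 40 N, if the wrist force passes 120 N, or if a joint passes its speed limit or range.

## Working session

There is one attempt and no reset: what is moved stays moved. The work goes in short steps, Python scripts to look and compute and a shell command to move; the robot and the scene stay as the last step left them, time stands still between calls to the robot, and variables do not carry over. Pictures are saved under pics/ and viewed, at most 10 in all, crops included, and the job is handed in when it is done.

```bash
ls; mkdir -p pics; python3 - <<'E'
from rig import r, grab_frame
import cv2,numpy as np
for n in ["scene","side"]:
    f=grab_frame(n); cv2.imwrite(f"pics/{n}0.png",f["pixels"][:,:,::-1]); np.savez(f"pics/{n}0.npz",**{k:np.array(v) for k,v in f.items()})
    print(n,f["vertical_fov"],f["dist"],np.round(f["cam_to_world"],2).tolist())
print(r.sense())
E
```

```text
pics
scene 44.57494293863745 [-0.10545523  0.          0.          0.          0.        ] [[0.28, 0.62, -0.73, 1451.61], [0.96, -0.18, 0.22, -331.8], [0.01, -0.77, -0.64, 918.34], [0.0, 0.0, 0.0, 1.0]]
side 52.247595839349316 [-0.06475585  0.          0.          0.          0.        ] [[0.96, -0.13, 0.26, 162.94], [-0.29, -0.48, 0.83, -1087.55], [0.02, -0.87, -0.49, 684.67], [0.0, 0.0, 0.0, 1.0]]
{'clock': 0.1, 'qpos': array([ 1.19458990e+00,  3.53581779e-01,  1.63409198e+00,  5.00161765e-05,
        1.15518884e+00, -2.40690336e-03]), 'qvel': array([ 2.29102515e-03, -3.46428629e-03, -4.28454319e-04,  1.99290244e-04,
        2.04997506e-06,  5.30386205e-04]), 'joint_efforts': array([ 8.57094790e-06, -6.06355333e+01, -3.42819679e+01,  4.19705486e-05,
        3.94400849e-03,  2.22698753e-05]), 'eef_pos': array([228.05987988, 581.45942276, 252.6211441 ]), 'tcp_rot': array([-3.14032282e+00, -4.87891810e-05,  2.76777287e+00]), 'contact_force': array([ 1.26751567, -0.60083765,  0.06172231]), 'wrist_torque': array([-0.0053129 , -0.02914361, -0.005832  ]), 'grasp_force': 0.0, 'opening': 0.9990900662276104}
```

View pics/scene0.png

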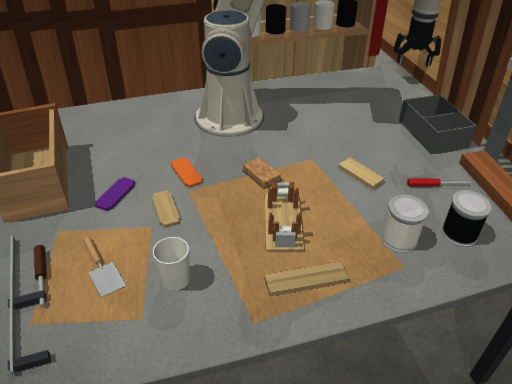

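View pics/side0.png

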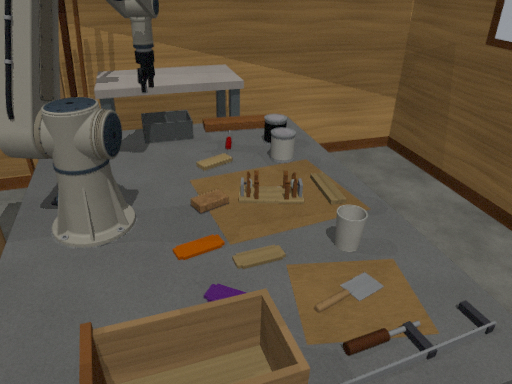

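The scene view shows the cradle at about (284,217), plate candidates at (361,172) and (166,207), the cup at (172,262) and the can of finish at (405,222). The side view shows the same plates at (214,161) and (259,257). I'll locate them with the depth data.

```bash
cat > h.py <<'E'
import numpy as np, cv2
def cloud(f):
    z=np.asarray(f["z_map"]);H,W=z.shape
    F=H/2/np.tan(np.radians(float(f["vertical_fov"]))/2)
    K=np.array([[F,0,float(f["cx"])],[0,F,float(f["cy"])],[0,0,1]])
    u,v=np.meshgrid(np.arange(W),np.arange(H))
    n=cv2.undistortPoints(np.stack([u,v],-1).reshape(-1,1,2).astype(float),K,np.array(f["dist"],float)).reshape(H,W,2)
    p=np.dstack([n*z[...,None],z]); T=np.asarray(f["cam_to_world"])
    P=p@T[:3,:3].T+T[:3,3]; P[z==0]=np.nan
    return P
def ortho(P,img,x0,x1,y0,y1,s,zmax=200):
    """top view: column = y decreasing to right? no: col=(x-x0)*s, row=(y1-y)*s"""
    o=np.zeros((int((y1-y0)*s),int((x1-x0)*s),3),np.uint8)
    Q=P.reshape(-1,3);C=img.reshape(-1,3);m=np.isfinite(Q[:,0])&(Q[:,2]<zmax);Q=Q[m];C=C[m]
    k=np.argsort(Q[:,2]);Q=Q[k];C=C[k]
    c=((Q[:,0]-x0)*s).astype(int);w=((y1-Q[:,1])*s).astype(int)
    ok=(c>=0)&(w>=0)&(c<o.shape[1])&(w<o.shape[0]); 
    o[w[ok],c[ok]]=C[ok]; return o
E
python3 - <<'E'
from h import *
for n,px in [("scene",[(361,172),(166,207),(284,217),(172,262),(405,222),(262,173)]),("side",[(214,161),(259,257),(270,194),(348,230),(283,140),(210,201)])]:
    f=np.load(f"pics/{n}0.npz");P=cloud(f)
    for i,(u,v) in enumerate(px):
        c=P[v-2:v+3,u-2:u+3].reshape(-1,3);print(n,i,np.nanmedian(c,0).round(1))
        if i<2:
            c=np.nanmedian(c,0)
            m=(np.hypot(*(P[...,:2]-c[:2]).transpose(2,0,1))<110)&(abs(P[...,2]-c[2])<3.5)
            print("  n",m.sum(),cv2.minAreaRect(P[m][:,:2].astype(np.float32)))
    t=P[320:380,100:400] if n=="scene" else P[150:180,120:180]
    print("table z",np.nanmedian(t[...,2]))
E
```

```text
scene 0 [451.8 312.3  16.7]
  n 442 ((447.8302001953125, 313.987060546875), (141.15286254882812, 59.79520797729492), 24.004409790039062)
scene 1 [ 441.7 -294.    10.9]
  n 578 ((435.3492431640625, -262.7615966796875), (146.8218231201172, 121.25592803955078), 3.7361562252044678)
scene 2 [573.6  16.9  12.4]
scene 3 [ 667.9 -309.8   40.1]
scene 4 [766.3 264.3 107.9]
scene 5 [390.    7.7  29.6]
table z -1.4832395821037494
side 0 [443.4 293.5  20.5]
  n 233 ((446.70574951171875, 312.89959716796875), (140.10372924804688, 64.52908325195312), 22.942459106445312)
side 1 [ 436.3 -307.7   10.9]
  n 711 ((438.4703369140625, -296.5505676269531), (140.72998046875, 61.707279205322266), 5.045450210571289)
side 2 [575.5   2.8  13.7]
side 3 [ 675.9 -340.7   77.8]
side 4 [713.3 250.2 100. ]
side 5 [363.3 -15.2  29.2]
table z 0.37874579219123916
```

```bash
cat >> h.py <<'E'
def delta(s,x,y,z,yaw):
    from scipy.spatial.transform import Rotation as R
    A=R.from_euler('xyz',s["tcp_rot"]);B=R.from_euler('xyz',[np.pi,0,yaw])
    d=A.inv().apply(np.array([x,y,z])-s["eef_pos"])/25; w=(A.inv()*B).as_rotvec()/np.pi
    d2=B.inv().apply(np.array([x,y,z])-s["eef_pos"])/25
    print("t",round(s["clock"],2),"pos",s["eef_pos"].round(1),"yaw",round(s["tcp_rot"][2],3),"F",s["contact_force"].round(1),"open",round(s["opening"],3),"grip",round(s["grasp_force"],1))
    print("turn",w.round(4),"shift(before turn)",d.round(3),"shift(after turn)",d2.round(3))
E
python3 -m inch '[[0,0,-0.036,0,0,0,0],[0,0,-0.036,0,0,0,0],[0,0,-0.036,0,0,0,0],[0,0,-0.036,0,0,0,0],[0,0,-0.036,0,0,0,0],[0,0,-0.036,0,0,0,0],[0,0,-0.036,0,0,0,0]]'
python3 - <<'E'
from h import *;from rig import r
delta(r.sense(),447,313,330,0.419+np.pi)
E
```

```text
clock: 0.68
eef_pos: [228.1, 581.6, 252.8]
tcp_rot: [-3.141, -0.001, -2.718]
contact_force: [-1.0, -0.0, 0.4]
opening: 1.002
grasp_force: 0.0
t 0.68 pos [228.1 581.6 252.8] yaw -2.718 F [-1.  -0.   0.4] open 1.002 grip 0.0
turn [-0.0002 -0.0002  0.0014] shift(before turn) [ -3.565 -13.394  -3.081] shift(after turn) [ -3.627 -13.376  -3.087]
```

```bash
python3 -m inch '[[0,0,0,-0.26,-0.95,-0.22,0],[0,0,0,-0.26,-0.95,-0.22,0],[0,0,0,-0.26,-0.95,-0.22,0],[0,0,0,-0.26,-0.95,-0.22,0],[0,0,0,-0.26,-0.95,-0.22,0],[0,0,0,-0.26,-0.95,-0.22,0],[0,0,0,-0.26,-0.95,-0.22,0]]' >/dev/null
python3 -m inch '[[0,0,0,-0.26,-0.95,-0.22,0],[0,0,0,-0.26,-0.95,-0.22,0],[0,0,0,-0.26,-0.95,-0.22,0],[0,0,0,-0.26,-0.95,-0.22,0],[0,0,0,-0.26,-0.95,-0.22,0],[0,0,0,-0.26,-0.95,-0.22,0],[0,0,0,-0.26,-0.95,-0.22,0],[0,0,0,0,0,0,0]]'
python3 - <<'E'
from rig import r, grab_frame
from h import *
f=grab_frame("wrist"); cv2.imwrite("pics/w1.png",f["pixels"][:,:,::-1]); np.savez("pics/w1.npz",**{k:np.array(v) for k,v in f.items()})
print(f["vertical_fov"],f["cam_to_world"].round(2).tolist())
P=cloud(f);d=np.hypot(P[...,0]-447,P[...,1]-313)
for a,b in [(12,24),(14,22)]:
    m=(d<110)&(P[...,2]>a)&(P[...,2]<b);print(m.sum(),np.median(P[m][:,2]),cv2.minAreaRect(P[m][:,:2].astype(np.float32)))
E
```

```text
clock: 1.93
eef_pos: [448.6, 312.3, 331.1]
tcp_rot: [-3.14, 0.001, -2.726]
contact_force: [-0.2, 0.3, 0.0]
opening: 0.999
grasp_force: 0.0
58.27767576002547 [[-0.4, 0.87, 0.28, 376.94], [0.91, 0.39, 0.12, 280.13], [-0.0, 0.31, -0.95, 449.21], [0.0, 0.0, 0.0, 1.0]]
4767 15.368576468836409 ((447.1470031738281, 314.46417236328125), (138.26866149902344, 56.0717887878418), 23.875261306762695)
4516 15.424056112112993 ((447.13299560546875, 314.4576416015625), (138.16812133789062, 56.00975036621094), 23.96457862854004)
```

View pics/w1.png

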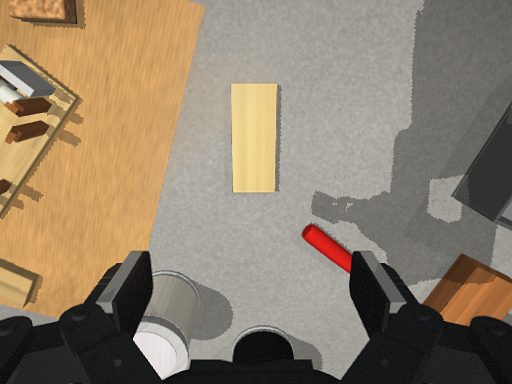

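The wrist view shows the plain thick plate at (254,137), directly under the TCP. The cradle is partly visible at the left edge. Next I'll look at the cradle before grasping.

```bash
python3 -m inch '[[0,0,0.033,0,0,0,0],[0,0,0.033,0,0,0,0],[0,0,0.033,0,0,0,0],[0,0,0.033,0,0,0,0]]'
python3 - <<'E'
from h import *;from rig import r
delta(r.sense(),575,10,320,np.pi)
E
```

```text
clock: 2.32
eef_pos: [445.5, 315.5, 329.7]
tcp_rot: [-3.141, -0.001, 3.14]
contact_force: [0.5, 0.2, 0.1]
opening: 1.001
grasp_force: 0.0
t 2.32 pos [445.5 315.5 329.7] yaw 3.14 F [0.5 0.2 0.1] open 1.001 grip 0.0
turn [-0.0001 -0.0003 -0.0005] shift(before turn) [ -5.199 -12.212   0.385] shift(after turn) [ -5.18  -12.22    0.388]
```

```bash
python3 -m inch '[[0,0,0,-0.4,-0.94,0.03,0],[0,0,0,-0.4,-0.94,0.03,0],[0,0,0,-0.4,-0.94,0.03,0],[0,0,0,-0.4,-0.94,0.03,0],[0,0,0,-0.4,-0.94,0.03,0],[0,0,0,-0.4,-0.94,0.03,0],[0,0,0,-0.4,-0.94,0.03,0]]' >/dev/null
python3 -m inch '[[0,0,0,-0.4,-0.94,0.03,0],[0,0,0,-0.4,-0.94,0.03,0],[0,0,0,-0.4,-0.94,0.03,0],[0,0,0,-0.4,-0.94,0.03,0],[0,0,0,-0.4,-0.94,0.03,0],[0,0,0,-0.4,-0.94,0.03,0],[0,0,0,0,0,0,0]]'
python3 - <<'E'
from rig import r, grab_frame
from h import *
f=grab_frame("wrist"); cv2.imwrite("pics/w2.png",f["pixels"][:,:,::-1]); np.savez("pics/w2.npz",**{k:np.array(v) for k,v in f.items()})
P=cloud(f)
o=ortho(P,f["pixels"],450,700,-100,100,2.6); cv2.imwrite("pics/w2o.png",cv2.morphologyEx(o,cv2.MORPH_CLOSE,np.ones((3,3)))[:,:,::-1])
E
python3 - <<'E'
import cv2,numpy as np
a=cv2.imread('pics/w2.png')[:330];b=cv2.imread('pics/w2o.png')
a=cv2.resize(a,None,fx=.55*1,fy=.55); c=np.zeros((520,800,3),np.uint8)
b=cv2.resize(b,(510,408)); c[:408,:510]=b; c[:a.shape[0],515:515+a.shape[1]]=a[:, :285]; cv2.imwrite('pics/c2.png',c)
E
```

```text
clock: 3.48
eef_pos: [578.3, 7.4, 319.7]
tcp_rot: [-3.14, -0.0, -3.14]
contact_force: [-0.9, -0.8, 0.5]
opening: 0.999
grasp_force: 0.0
```

View pics/c2.png

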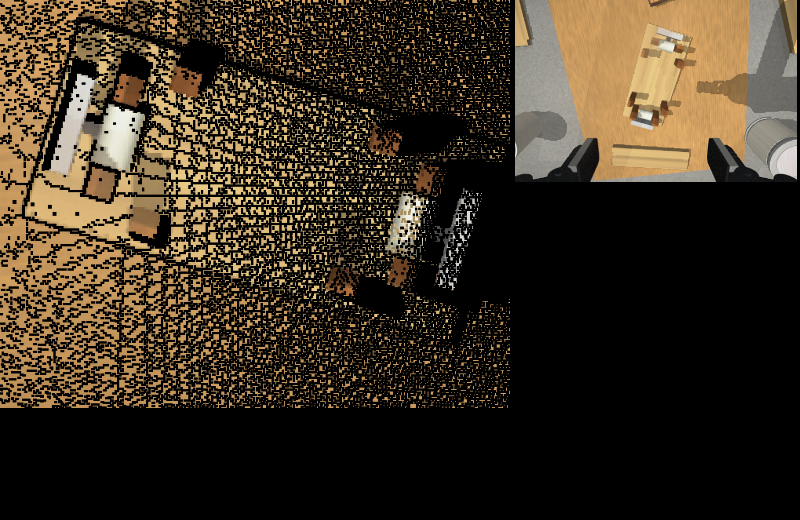

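The top view shows the cradle turned about -14°, with rollers at about (120,135) and (407,222) and four side posts.

```bash
python3 - <<'E'
from h import *
f=np.load("pics/w2.npz");P=cloud(f);C=f["pixels"].astype(int)
near=(np.hypot(P[...,0]-575,P[...,1]-5)<140)
print("mat z",np.median(P[...,2][near&(P[...,2]<5)]))
m=near&(P[...,2]>8)&(P[...,2]<16);h=cv2.minAreaRect(P[m][:,:2].astype(np.float32));print("board",h,np.median(P[m][:,2]))
m=near&(P[...,2]>76);print("top z",np.percentile(P[m][:,2],[50,95]))
n,l,s,c=cv2.connectedComponentsWithStats(m.astype(np.uint8))
T=[]
for i in range(1,n):
    if s[i,4]>15:
        q=P[l==i];T.append(cv2.minAreaRect(q[:,:2].astype(np.float32))); print("top",s[i,4],np.round(T[-1][0],1),np.round(T[-1][1],1),q[:,2].max().round(1))
w=near&(P[...,2]>55)&(P[...,2]<64)&(C.min(-1)>150)
n,l,s,c=cv2.connectedComponentsWithStats(w.astype(np.uint8))
for i in range(1,n):
    if s[i,4]>15: q=P[l==i];k=cv2.minAreaRect(q[:,:2].astype(np.float32));print("roller",s[i,4],k,q[:,2].max().round(1))
E
```

```text
mat z -1.9152094418450645
board ((580.0850830078125, 10.728759765625), (100.0488510131836, 218.9808807373047), 73.33074951171875) 9.444786504744627
top z [362.05985225 379.07540487]
top 65 [496.9  10.7] [13.8  5.5] 79.7
top 64 [510.5  56.7] [13.2  6.4] 79.4
top 57 [520.3 -11.8] [ 5.3 12.3] 78.4
top 41 [542.1  62.4] [ 4.7 13.7] 79.0
top 42 [617.9 -40.9] [ 5.4 14. ] 79.7
top 45 [639.8  32.9] [ 5.7 13.8] 78.1
top 30 [649.4 -34.9] [13.5  4.4] 78.1
top 40 [662.6  11.4] [13.4  6.7] 79.1
top 30035 [575.6   7.9] [ 30.7 147.5] 383.0
roller 396 ((485.736328125, 38.98988342285156), (49.79219436645508, 10.00512981414795), 73.35433197021484) 58.3
roller 260 ((508.1712341308594, 32.905914306640625), (29.076112747192383, 13.286558151245117), 72.42687225341797) 58.8
roller 157 ((652.2244262695312, -10.575254440307617), (29.082780838012695, 11.21247673034668), 73.47162628173828) 57.7
roller 108 ((671.6464233398438, -27.21046257019043), (29.3214168548584, 10.236083984375), 73.8191909790039) 57.3
roller 78 ((678.5577392578125, -3.3702926635742188), (20.06464385986328, 10.20378589630127), 72.67191314697266) 57.6
```

```bash
python3 -m inch '[[0,0,0,0.4,0.945,0.3,0],[0,0,0,0.4,0.945,0.3,0],[0,0,0,0.4,0.945,0.3,0],[0,0,0,0.4,0.945,0.3,0],[0,0,0,0.4,0.945,0.3,0],[0,0,0,0.4,0.945,0.3,0],[0,0,0,0.4,0.945,0.6,0],[0,0,0,0.4,0.945,0.8,0]]' >/dev/null
python3 -m inch '[[0,0,0,0.4,0.945,0.9,0],[0,0,0,0.4,0.945,0.9,0],[0,0,0,0.4,0.945,0.9,0],[0,0,0,0.4,0.945,0.9,0],[0,0,-0.033,0.4,0.945,0.9,0],[0,0,-0.033,0,0,0,0],[0,0,-0.033,0,0,0,0],[0,0,-0.033,0,0,0,0]]'>/dev/null
python3 -m inch '[[0,0,0,0,0,0,0.05],[0,0,0,0,0,0,0.05]]'
python3 - <<'E'
from h import *;from rig import r
delta(r.sense(),447.1,314.4,27,np.radians(23.9)+np.pi)
E
```

```text
clock: 5.03
eef_pos: [445.3, 317.3, 127.9]
tcp_rot: [3.141, -0.0, -2.726]
contact_force: [0.3, -0.6, -0.2]
opening: 0.952
grasp_force: 0.0
t 5.03 pos [445.3 317.3 127.9] yaw -2.726 F [ 0.3 -0.6 -0.2] open 0.952 grip 0.0
turn [ 0.0001 -0.0002 -0.0005] shift(before turn) [-0.021 -0.137  4.038] shift(after turn) [-0.019 -0.136  4.038]
```

```bash
python3 -m inch '[[0,0,0,-0.02,-0.13,0.9,0.05],[0,0,0,0,0,0.9,0.05],[0,0,0,0,0,0.9,0.05],[0,0,0,0,0,0.7,0.05],[0,0,0,0,0,0.44,0.05],[0,0,0,0,0,0.2,0.05],[0,0,0,0,0,0,0.05]]'
python3 -m inch '[[0,0,0,0,0,0,0.6],[0,0,0,0,0,0,0.6],[0,0,0,0,0,0,0.6],[0,0,0,0,0,0,0.6],[0,0,0,0,0,0,0.6],[0,0,0,0,0,0,0.6]]' 40
```

```text
clock: 5.62
eef_pos: [447.5, 313.6, 26.3]
tcp_rot: [-3.141, -0.002, -2.725]
contact_force: [-0.2, -0.8, 0.7]
opening: 0.949
grasp_force: 0.0
clock: 6.12
eef_pos: [448.8, 314.3, 28.2]
tcp_rot: [3.141, 0.002, -2.724]
contact_force: [-1.2, 0.6, 7.6]
opening: 0.638
grasp_force: 42.8
```

```bash
python3 -m inch '[[0,0,0,0,0,-0.4,0.6],[0,0,0,0,0,-0.9,0.6],[0,0,0,0,0,-1,0.6],[0,0,0,0,0,-1,0.6],[0,0,0,0,0,-1,0.6],[0,0,0,0,0,-0.9,0.6],[0,0,0,0,0,-0.5,0.6]]'
python3 - <<'E'
from h import *;from rig import r
delta(r.sense(),580,10.8,160,np.radians(-16.65)+np.pi)
f=__import__("rig").grab_frame("side"); cv2.imwrite("pics/s3.png",f["pixels"][60:260,130:330,::-1].repeat(2,0).repeat(2,1))
E
```

```text
clock: 6.7
eef_pos: [448.8, 314.2, 173.0]
tcp_rot: [3.141, 0.003, -2.724]
contact_force: [1.5, -0.7, -2.1]
opening: 0.637
grasp_force: 43.1
t 6.7 pos [448.8 314.2 173. ] yaw -2.724 F [ 1.5 -0.7 -2.1] open 0.637 grip 43.1
turn [0.0005 0.001  0.2255] shift(before turn) [  0.129 -13.22    0.513] shift(after turn) [ -8.504 -10.123   0.52 ]
```

View pics/s3.png

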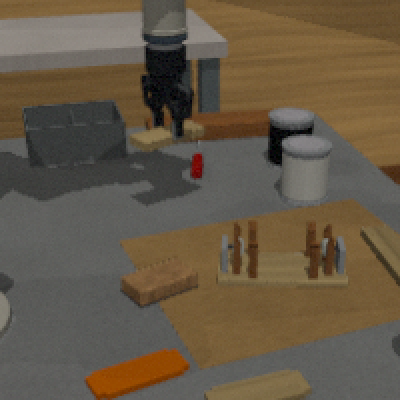

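The side crop shows the thick plate held level in the gripper at (167,133). I'm carrying it above the cradle.

```bash
python3 -m inch '[[0,0,0.0376,0,0,0,0.6],[0,0,0.0376,0,0,0,0.6],[0,0,0.0376,0,0,0,0.6],[0,0,0.0376,0,0,0,0.6],[0,0,0.0376,0,0,0,0.6],[0,0,0.0375,0,0,0,0.6]]' >/dev/null
python3 -m inch '[[0,0,0,-0.6,-0.72,0,0.6],[0,0,0,-0.6,-0.72,0,0.6],[0,0,0,-0.6,-0.72,0,0.6],[0,0,0,-0.6,-0.72,0,0.6],[0,0,0,-0.6,-0.72,0,0.6],[0,0,0,-0.6,-0.72,0,0.6],[0,0,0,-0.6,-0.72,0,0.6]]'>/dev/null
python3 -m inch '[[0,0,0,-0.6,-0.72,0,0.6],[0,0,0,-0.6,-0.72,0,0.6],[0,0,0,-0.6,-0.72,0,0.6],[0,0,0,-0.6,-0.72,0,0.6],[0,0,0,-0.6,-0.72,0,0.6],[0,0,0,-0.6,-0.72,0,0.6],[0,0,0,-0.6,-0.72,0,0.6],[0,0,0,0,0,0,0.6]]'>/dev/null
python3 - <<'E'
from h import *;from rig import r,grab_frame
f=grab_frame("wrist");P=cloud(f); np.savez("pics/w4.npz",**{k:np.array(v) for k,v in f.items()})
s=r.sense();delta(s,580,10.8,160,np.radians(-16.65)+np.pi)
z=s["eef_pos"][2]
m=(np.hypot(P[...,0]-580,P[...,1]-10.8)<100)&(abs(P[...,2]-(z-28+18-2.5))<4)&(f["pixels"].min(-1)>70)
print(m.sum(),np.median(P[m][:,2]),cv2.minAreaRect(P[m][:,:2].astype(np.float32)))
q=(P[m][:,:2]-s["eef_pos"][:2])@np.array([[np.cos(s["tcp_rot"][2])],[np.sin(s["tcp_rot"][2])]])
print("along tool x",q.min(),q.max())
cv2.imwrite("pics/w4.png",f["pixels"][:,:,::-1])
E
```

```text
t 8.55 pos [577.3  10.5 169.3] yaw 2.848 F [-0.5  0.2 -1.3] open 0.639 grip 43.0
turn [-0.0001 -0.     -0.0008] shift(before turn) [-0.098  0.044  0.372] shift(after turn) [-0.098  0.044  0.372]
34931 156.71055042599315 ((569.6828002929688, 7.929996490478516), (74.86830139160156, 125.14218139648438), 72.37910461425781)
along tool x -56.01249540687043 69.19058901840613
```

View pics/w4.png

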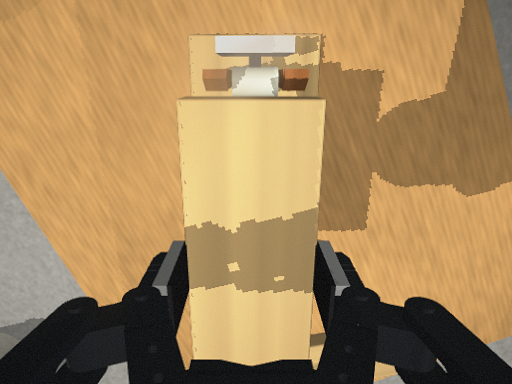

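The wrist view shows the plate held straight over the cradle, with its near edge at row 98 and the near roller just beyond it at (253,80). It is aligned with the cradle. I'm descending in steps.

```bash
python3 -m inch '[[0,0,0,-0.11,0.03,0.5,0.6],[0,0,0,0,0,0.8,0.6],[0,0,0,0,0,0.5,0.6],[0,0,0,0,0,0,0.6]]'
python3 -m inch '[[0,0,0,0,0,0,0.6]]'
python3 -m inch '[[0,0,0,0,0,0,0.6]]'
python3 - <<'E'
from h import *;from rig import r,grab_frame
f=grab_frame("wrist");P=cloud(f);s=r.sense();delta(s,580,10.8,110,np.radians(-16.65)+np.pi)
# near roller & near posts relative to plate edge, cradle coords
c,sn=np.cos(np.radians(-16.65)),np.sin(np.radians(-16.65));Q=(P[...,:2]-[580,10.8])@np.array([[c,-sn],[sn,c]])
zz=s["eef_pos"][2]-10-2.5
m=(abs(Q[...,0])<80)&(abs(Q[...,1])<40)&(abs(P[...,2]-zz)<4)&(f["pixels"].min(-1)>70)
e=m&(Q[...,0]<-40)
print("plate -x edge",Q[e][:,0].min(),"y range near end",np.percentile(Q[e][:,1],[1,99]),np.median(P[e][:,2]))
t=(Q[...,0]<-70)&(Q[...,0]>-100)&(abs(Q[...,1])<45)&(P[...,2]>75)&(P[...,2]<90);n,l,st,cc=cv2.connectedComponentsWithStats(t.astype(np.uint8))
for i in range(1,n):
    if st[i,4]>15:print("post top",Q[l==i].mean(0).round(1))
E
```

```text
clock: 8.88
eef_pos: [577.3, 12.9, 121.1]
tcp_rot: [-3.14, -0.006, 2.852]
contact_force: [-1.2, 0.3, -2.3]
opening: 0.64
grasp_force: 43.0
clock: 8.97
eef_pos: [578.9, 12.8, 123.4]
tcp_rot: [-3.141, -0.003, 2.852]
contact_force: [-0.7, 0.3, -0.7]
opening: 0.641
grasp_force: 43.0
clock: 9.05
eef_pos: [580.0, 12.6, 124.7]
tcp_rot: [3.142, -0.0, 2.852]
contact_force: [0.6, -0.6, -0.9]
opening: 0.644
grasp_force: 43.0
t 9.1 pos [580.3  12.5 125.1] yaw 2.852 F [ 0.2  0.1 -0.8] open 0.643 grip 43.0
turn [0.0001 0.0002 0.0002] shift(before turn) [-0.007 -0.068  0.604] shift(after turn) [-0.007 -0.068  0.604]
plate -x edge -70.99614765319176 y range near end [-25.69304002  28.84760878] 112.07560188769347
post top [-79.5 -23.8]
post top [-79.6  24.3]
```

```bash
python3 -m inch '[[0,0,0,-0.06,-0.068,0.3,0.6],[0,0,0,0,0,0.4,0.6],[0,0,0,0,0,0.4,0.6],[0,0,0,0,0,0.2,0.6],[0,0,0,0,0,0.1,0.6],[0,0,0,0,0,0,0.6],[0,0,0,0,0,0,0.6]]'
python3 - <<'E'
from h import *;from rig import r,grab_frame
f=grab_frame("wrist");P=cloud(f);s=r.sense();delta(s,580,10.8,85,np.radians(-16.65)+np.pi)
c,sn=np.cos(np.radians(-16.65)),np.sin(np.radians(-16.65));Q=(P[...,:2]-[580,10.8])@np.array([[c,-sn],[sn,c]])
zz=s["eef_pos"][2]-10-2.5
m=(abs(Q[...,0])<80)&(abs(Q[...,1])<40)&(abs(P[...,2]-zz)<4)&(f["pixels"].min(-1)>70)
e=m&(Q[...,0]<-40)&(Q[...,0]>-60)
g=m&(abs(Q[...,1])<10)
print("plate -x edge",Q[g][:,0].min(),"y range near end",np.percentile(Q[e][:,1],[1,99]),np.median(P[e][:,2]))
cv2.imwrite("pics/w5.png",f["pixels"][:300,:,::-1])
E
```

```text
clock: 9.68
eef_pos: [580.9, 10.0, 89.3]
tcp_rot: [-3.141, -0.0, 2.851]
contact_force: [-0.0, 0.7, -1.0]
opening: 0.642
grasp_force: 43.0
t 9.73 pos [581.1  10.   89.6] yaw 2.851 F [-0.1 -0.1 -0.6] open 0.641 grip 43.0
turn [ 0.      0.0001 -0.    ] shift(before turn) [0.051 0.018 0.185] shift(after turn) [0.051 0.018 0.185]
plate -x edge -69.48038810077055 y range near end [-38.93853483  26.59916431] 76.70059281822064
```

View pics/w5.png

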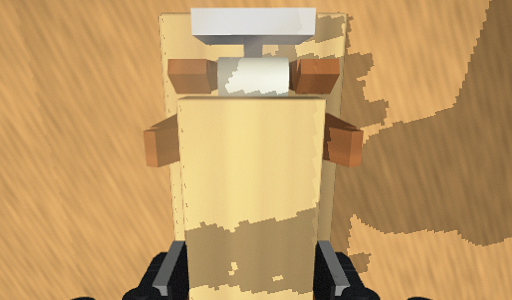

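The picture shows the plate (columns 178–326) between the side posts, just above the white roller at (253,77), and centred. I'll lower it the last few mm and release it.

```bash
python3 -m inch '[[0,0,0,0,0,0.1,0.6],[0,0,0,0,0,0.08,0.6],[0,0,0,0,0,0,0.6],[0,0,0,0,0,0,0.6]]'
python3 -m inch '[[0,0,0,0,0,0,0.1],[0,0,0,0,0,0,0.1],[0,0,0,0,0,0,0.1],[0,0,0,0,0,0,0.1],[0,0,0,0,0,0,0.1]]'
```

```text
clock: 10.07
eef_pos: [580.9, 10.1, 85.1]
tcp_rot: [3.142, 0.0, 2.851]
contact_force: [0.3, 0.1, -0.4]
opening: 0.643
grasp_force: 43.1
clock: 10.48
eef_pos: [580.9, 10.0, 85.1]
tcp_rot: [3.142, 0.0, 2.851]
contact_force: [-0.4, 0.1, -0.1]
opening: 0.901
grasp_force: 0.0
```

```bash
python3 -m inch '[[0,0,0,0,0,-0.4,0.1],[0,0,0,0,0,-0.9,0.1],[0,0,0,0,0,-0.5,0.1],[0,0,0,0,0,0,1],[0,0,0,0,0,0,1],[0,0,0,0,0,0,1],[0,0,0,0,0,0,1],[0,0,0,0,0,0,1]]' 40
python3 -m inch '[[0,0,0,0,0,0,1],[0,0,0,0,0,0,1],[0,0,0,0,0,0,1],[0,0,0,0,0,0,1]]'
python3 - <<'E'
from h import *;from rig import r,grab_frame
s=r.sense();delta(s,580,10.8,100,np.radians(-16.65)+np.pi)
f=grab_frame("wrist");cv2.imwrite("pics/w6.png",f["pixels"][:,:,::-1])
E
```

```text
clock: 11.15
eef_pos: [580.4, 10.0, 129.2]
tcp_rot: [-3.141, -0.001, 2.851]
contact_force: [-0.7, -0.3, -0.4]
opening: 0.191
grasp_force: 0.0
clock: 11.48
eef_pos: [580.9, 10.0, 129.8]
tcp_rot: [-3.142, -0.0, 2.851]
contact_force: [-0.1, -0.7, 0.5]
opening: 0.003
grasp_force: 0.0
t 11.48 pos [580.9  10.  129.8] yaw 2.851 F [-0.1 -0.7  0.5] open 0.003 grip 0.0
turn [-0.     -0.0001  0.    ] shift(before turn) [0.041 0.019 1.194] shift(after turn) [0.041 0.019 1.194]
```

View pics/w6.png

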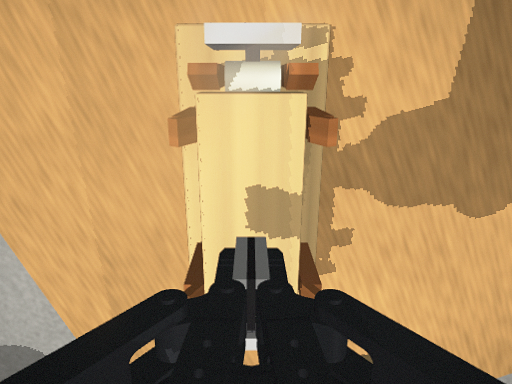

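The thick plate lies flat on the rollers, at columns 197–307 between the posts. I'm pushing at its middle.

```bash
python3 -m inch '[[0,0,0,0.04,0.02,0.4,1],[0,0,0,0,0,0.5,1],[0,0,0,0,0,0.15,1],[0,0,0,0,0,0.1,1],[0,0,0,0,0,0,1],[0,0,0,0,0,0,1]]'
python3 -m inch '[[0,0,0,0,0,0.1,1],[0,0,0,0,0,0.1,1],[0,0,0,0,0,0,1]]'
python3 -m inch '[[0,0,0,0,0,0.1,1],[0,0,0,0,0,0.1,1],[0,0,0,0,0,0,1]]'
```

```text
clock: 12.03
eef_pos: [580.0, 10.8, 101.0]
tcp_rot: [-3.141, -0.001, 2.851]
contact_force: [0.0, 0.1, 1.1]
opening: -0.004
grasp_force: 0.0
clock: 12.28
eef_pos: [580.6, 10.8, 96.6]
tcp_rot: [3.141, 0.001, 2.851]
contact_force: [0.4, 0.3, 5.2]
opening: 0.001
grasp_force: 2.1
clock: 12.53
eef_pos: [579.8, 10.8, 90.9]
tcp_rot: [-3.141, -0.001, 2.851]
contact_force: [0.0, -0.5, -0.5]
opening: 0.002
grasp_force: 0.0
```

```bash
python3 -m inch '[[0,0,0,0,0,0.1,1],[0,0,0,0,0,0.1,1],[0,0,0,0,0,0,1]]'
python3 -m inch '[[0,0,0,0,0,0.1,1],[0,0,0,0,0,0.1,1],[0,0,0,0,0,0,1]]'
python3 -m inch '[[0,0,0,0,0,0.1,1],[0,0,0,0,0,0.1,1],[0,0,0,0,0,0,1]]'
```

```text
clock: 12.78
eef_pos: [579.6, 10.8, 85.6]
tcp_rot: [-3.141, -0.001, 2.851]
contact_force: [-0.2, 0.5, 0.0]
opening: 0.003
grasp_force: 0.0
clock: 13.03
eef_pos: [579.8, 10.8, 80.7]
tcp_rot: [-3.141, -0.001, 2.851]
contact_force: [-0.8, -0.1, -0.3]
opening: -0.0
grasp_force: 0.0
clock: 13.28
eef_pos: [579.9, 10.8, 75.8]
tcp_rot: [-3.141, -0.001, 2.851]
contact_force: [0.1, 0.5, -0.5]
opening: -0.003
grasp_force: 0.0
```

```bash
python3 - <<'E'
from h import *;from rig import r,grab_frame
s=r.sense();delta(s,580,10.8,52,np.radians(-16.65)+np.pi)
f=grab_frame("wrist");P=cloud(f)
c,sn=np.cos(np.radians(-16.65)),np.sin(np.radians(-16.65));Q=(P[...,:2]-[580,10.8])@np.array([[c,-sn],[sn,c]])
for x in (-60,-45,-30,-20):
    m=(abs(Q[...,0]-x)<4)&(abs(Q[...,1])<18)&(P[...,2]<90);print(x,np.median(P[m][:,2]).round(1))
E
```

```text
t 13.28 pos [579.9  10.8  75.8] yaw 2.851 F [ 0.1  0.5 -0.5] open -0.003 grip 0.0
turn [-0.0001 -0.0002  0.    ] shift(before turn) [-0.006  0.003  0.952] shift(after turn) [-0.005  0.002  0.952]
-60 30.3
-45 34.8
-30 39.4
-20 42.4
```

The depth profile shows the plate tilted: the -x end has passed its roller and the +x end is still on its own. I'm raising and pushing down on the high end.

```bash
python3 -m inch '[[0,0,0,0,0,-0.6,1],[0,0,0,0,0,-0.7,1],[0,0,0,-0.64,0,0,1],[0,0,0,-0.64,0,0,1],[0,0,0,-0.64,0,0,1],[0,0,0,0,0,0,1],[0,0,0,0,0,0,1]]'
python3 -m inch '[[0,0,0,0,0,0.2,1],[0,0,0,0,0,0.2,1],[0,0,0,0,0,0,1]]'
python3 -m inch '[[0,0,0,0,0,0.1,1],[0,0,0,0,0,0.1,1],[0,0,0,0,0,0,1]]'
```

```text
clock: 13.92
eef_pos: [626.2, -3.1, 108.7]
tcp_rot: [-3.142, -0.0, 2.851]
contact_force: [-0.4, 0.4, 0.3]
opening: -0.002
grasp_force: 0.0
clock: 14.17
eef_pos: [624.4, -2.7, 97.3]
tcp_rot: [-3.141, -0.003, 2.851]
contact_force: [-0.3, -0.5, -1.2]
opening: -0.0
grasp_force: 0.0
clock: 14.42
eef_pos: [625.6, -2.9, 93.2]
tcp_rot: [-3.141, -0.001, 2.851]
contact_force: [-0.7, -0.5, -0.2]
opening: -0.005
grasp_force: 0.0
```

```bash
python3 -m inch '[[0,0,0,0,0,0.1,1],[0,0,0,0,0,0.1,1],[0,0,0,0,0,0,1]]'
python3 -m inch '[[0,0,0,0,0,0.08,1],[0,0,0,0,0,0.08,1],[0,0,0,0,0,0,1]]'
python3 -m inch '[[0,0,0,0,0,0.08,1],[0,0,0,0,0,0.08,1],[0,0,0,0,0,0,1]]'
```

```text
clock: 14.67
eef_pos: [626.1, -3.0, 88.5]
tcp_rot: [-3.142, -0.0, 2.851]
contact_force: [0.7, 0.0, 1.4]
opening: -0.003
grasp_force: 0.4
clock: 14.92
eef_pos: [625.8, -3.0, 84.3]
tcp_rot: [-3.141, -0.001, 2.851]
contact_force: [0.3, -0.4, -0.2]
opening: 0.004
grasp_force: 0.0
clock: 15.17
eef_pos: [625.8, -3.0, 80.3]
tcp_rot: [-3.141, -0.001, 2.851]
contact_force: [-0.2, 0.4, 0.4]
opening: 0.001
grasp_force: 0.0
```

```bash
cat > prof.py <<'E'
from h import *;from rig import r,grab_frame
s=r.sense();delta(s,580,10.8,52,np.radians(-16.65)+np.pi)
f=grab_frame("wrist");P=cloud(f)
c,sn=np.cos(np.radians(-16.65)),np.sin(np.radians(-16.65));Q=(P[...,:2]-[580,10.8])@np.array([[c,-sn],[sn,c]])
for x in (-60,-45,-30,-20,0,20,40,60):
    m=(abs(Q[...,0]-x)<4)&(abs(Q[...,1])<18)&(P[...,2]<90)
    if m.sum()>20:print(x,[np.median(P[m&(a<=Q[...,1])&(Q[...,1]<a+12)][:,2]).round(1) for a in(-18,-6,6)])
cv2.imwrite("pics/p%d.png"%(s["clock"]*100),f["pixels"][:,:,::-1])
E
python3 prof.py
```

```text
t 15.17 pos [625.8  -3.   80.3] yaw 2.851 F [-0.2  0.4  0.4] open 0.001 grip 0.0
turn [-0.0001 -0.0002  0.    ] shift(before turn) [1.911 0.003 1.132] shift(after turn) [1.912 0.003 1.131]
-60 [np.float64(27.6), np.float64(27.6), np.float64(27.7)]
-45 [np.float64(27.6), np.float64(27.7), np.float64(27.7)]
-30 [np.float64(27.7), np.float64(27.7), np.float64(27.7)]
-20 [np.float64(27.7), np.float64(27.6), np.float64(27.6)]
0 [np.float64(27.5), np.float64(27.5), np.float64(27.5)]
20 [np.float64(27.5), np.float64(27.5), np.float64(27.5)]
40 [np.float64(70.0), np.float64(73.1), np.float64(69.5)]
60 [np.float64(27.4), np.float64(nan), np.float64(27.5)]
  return _methods._mean(a, axis=axis, dtype=dtype,
  ret = ret.dtype.type(ret / rcount)
```

The plate has dropped and lies flat, with its top at about 30 mm everywhere. Now I'll press it at the middle.

```bash
python3 -m inch '[[0,0,0,0.64,0,-0.2,1],[0,0,0,0.64,0,0,1],[0,0,0,0.63,0,0.1,1],[0,0,0,0,0,0.5,1],[0,0,0,0,0,0.3,1],[0,0,0,0,0,0.2,1],[0,0,0,0,0,0,1],[0,0,0,0,0,0,1]]'
python3 -m inch '[[0,0,0,0,0,0.1,1],[0,0,0,0,0,0.06,1],[0,0,0,0,0,0,1]]'
python3 -m inch '[[0,0,0,0,0,0.06,1],[0,0,0,0,0,0,1],[0,0,0,0,0,0,1]]'
```

```text
clock: 15.88
eef_pos: [580.8, 10.5, 57.7]
tcp_rot: [-3.141, -0.0, 2.851]
contact_force: [-0.2, -0.1, -0.2]
opening: -0.001
grasp_force: 0.0
clock: 16.13
eef_pos: [580.5, 10.6, 54.1]
tcp_rot: [-3.142, -0.0, 2.851]
contact_force: [-0.8, -0.6, 0.7]
opening: 0.001
grasp_force: 0.0
clock: 16.38
eef_pos: [580.3, 10.7, 52.8]
tcp_rot: [-3.142, 0.0, 2.851]
contact_force: [-0.9, 0.4, 0.0]
opening: -0.005
grasp_force: 0.0
```

```bash
python3 -m inch '[[0,0,0,0,0,0.06,1],[0,0,0,0,0,0,1],[0,0,0,0,0,0,1]]'
python3 -m inch '[[0,0,0,0,0,0.04,1],[0,0,0,0,0,0,1],[0,0,0,0,0,0,1]]'
```

```text
clock: 16.63
eef_pos: [580.6, 10.7, 52.1]
tcp_rot: [3.141, 0.001, 2.851]
contact_force: [-1.8, -0.3, 8.8]
opening: -0.002
grasp_force: 4.2
clock: 16.88
eef_pos: [580.6, 10.7, 52.0]
tcp_rot: [3.141, 0.001, 2.851]
contact_force: [-6.2, 0.6, 20.8]
opening: 0.001
grasp_force: 10.0
```

Pressed flat with about 21 N, against a hard stop at TCP z 52. I'm retracting and going to the thin plate.

```bash
python3 -m inch '[[0,0,0,0,0,-0.4,1],[0,0,0,0,0,-0.9,1],[0,0,0,0,0,-1,1],[0,0,0,0,0,-1,1],[0,0,-0.03,0,0,-1,1],[0,0,-0.03,0,0,-1,0.1],[0,0,-0.03,0,0,-1,0.1],[0,0,-0.03,0,0,-1,0.1]]' >/dev/null
python3 -m inch '[[0,0,0,0.52,-0.905,0,0.1],[0,0,0,0.52,-0.905,0,0.1],[0,0,0,0.52,-0.905,0,0.1],[0,0,0,0.52,-0.905,0,0.1],[0,0,0,0.52,-0.905,0,0.1],[0,0,0,0.52,-0.905,0,0.1],[0,0,0,0.52,-0.905,0,0.1]]' >/dev/null
python3 -m inch '[[0,0,0,0.52,-0.905,0,0.1],[0,0,0,0.52,-0.905,0,0.1],[0,0,0,0.52,-0.905,0,0.1],[0,0,0,0.52,-0.905,0,0.1],[0,0,0,0.52,-0.905,0,0.1],[0,0,0,0.52,-0.905,0,0.1],[0,0,0,0,0,0,0.1],[0,0,0,0,0,0,0.1]]'
python3 - <<'E'
from rig import r, grab_frame
from h import *
f=grab_frame("wrist"); cv2.imwrite("pics/t1.png",f["pixels"][:,:,::-1])
P=cloud(f);d=np.hypot(P[...,0]-438,P[...,1]+297)
for a,b in [(4,12),(5,11)]:
    m=((d<95)&(P[...,2]>a)&(P[...,2]<b)).astype(np.uint8)
    n,l,st,c=cv2.connectedComponentsWithStats(m);k=1+st[1:,4].argmax();m=l==k
    R=cv2.minAreaRect(P[m][:,:2].astype(np.float32));print(m.sum(),np.median(P[m][:,2]),R,f["pixels"][m].mean(0))
delta(r.sense(),R[0][0],R[0][1],28,np.radians(R[2])+np.pi)
E
```

```text
clock: 18.8
eef_pos: [436.8, -297.7, 232.9]
tcp_rot: [3.142, 0.0, -3.058]
contact_force: [0.6, -0.7, 0.9]
opening: 0.901
grasp_force: 0.0
7076 7.377917161819397 ((438.4181823730469, -296.55242919921875), (139.37594604492188, 56.10541534423828), 5.022449493408203) [223.10033917 189.59383833 127.65672696]
7067 7.379770674636347 ((438.4181823730469, -296.55242919921875), (139.37594604492188, 56.10541534423828), 5.022449493408203) [223.10117447 189.5947361  127.6564313 ]
t 18.85 pos [ 437.2 -296.9  232.8] yaw -3.057 F [-0.2  0.3 -0.5] open 0.896 grip 0.0
turn [ 0.0001  0.0001 -0.0008] shift(before turn) [-4.900e-02  7.000e-03  8.194e+00] shift(after turn) [-0.05   0.01   8.194]
```

View pics/t1.png

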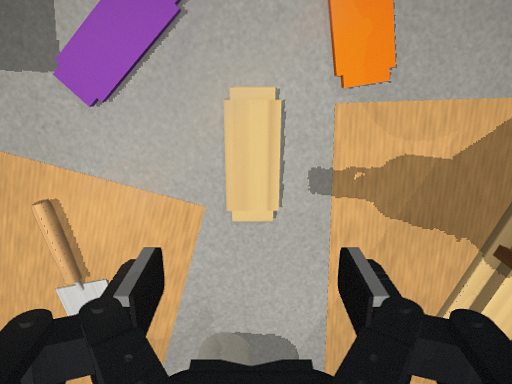

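The wrist view shows the pale notched thin plate at (253,154), and the orange and purple look-alikes farther off. I'm grasping it.

```bash
python3 -m inch '[[0,0,0,-0.05,0.01,0.8,0.1],[0,0,0,0,0,1,0.1],[0,0,0,0,0,1,0.1],[0,0,0,0,0,1,0.1],[0,0,0,0,0,1,0.1],[0,0,0,0,0,1,0.1],[0,0,0,0,0,1,0.1],[0,0,0,0,0,0.8,0.1]]' >/dev/null
python3 -m inch '[[0,0,0,0,0,0.5,0.1],[0,0,0,0,0,0.17,0.1],[0,0,0,0,0,0,0.1],[0,0,0,0,0,0,0.1]]'
python3 -m inch '[[0,0,0,0,0,0,0.6],[0,0,0,0,0,0,0.6],[0,0,0,0,0,0,0.6],[0,0,0,0,0,0,0.6],[0,0,0,0,0,0,0.6],[0,0,0,0,0,0,0.6]]' 40
```

```text
clock: 19.85
eef_pos: [439.2, -296.1, 26.5]
tcp_rot: [-3.141, 0.0, -3.054]
contact_force: [-0.3, 0.9, -0.4]
opening: 0.898
grasp_force: 0.0
clock: 20.35
eef_pos: [439.4, -296.9, 27.7]
tcp_rot: [-3.141, 0.002, -3.055]
contact_force: [-0.9, 2.7, 10.3]
opening: 0.612
grasp_force: 39.7
```

```bash
python3 -m inch '[[0,0,0,0,0,-0.4,0.6],[0,0,0,0,0,-0.9,0.6],[0,0,0,0,0,-1,0.6],[0,0,0,0,0,-1,0.6],[0,0,0,0,0,-1,0.6],[0,0,0,0,0,-0.9,0.6],[0,0,0,0,0,-0.5,0.6],[0,0,0,0,0,0,0.6]]'
python3 - <<'E'
from rig import r, grab_frame
from h import *
f=grab_frame("wrist");P=cloud(f);s=r.sense();delta(s,580,10.8,170,np.radians(-16.65)+np.pi)
y=s["tcp_rot"][2];X=np.array([np.cos(y),np.sin(y)]);Y=np.array([np.sin(y),-np.cos(y)])
D=P[...,:2]-s["eef_pos"][:2];a=D@X;b=D@Y;h=P[...,2]-s["eef_pos"][2]
for x in (20,35,50,65):
    m=(abs(a-x)<3)&(abs(h+20)<15);print(x,[np.median(h[m&(abs(b-v)<4)]).round(1) for v in(-20,0,20)],np.percentile(b[m],[1,99]).round(1))
m=(abs(b)<15)&(abs(h+20)<15)&(a>40);print("end",a[m].max())
E
```

```text
clock: 21.02
eef_pos: [440.1, -297.7, 172.6]
tcp_rot: [-3.138, 0.005, -3.055]
contact_force: [-0.4, 0.4, -0.5]
opening: 0.399
grasp_force: 0.0
t 21.07 pos [ 439.4 -297.2  170.8] yaw -3.055 F [-0.1  1.1  0. ] open 0.4 grip 0.0
turn [-0.0007  0.0012  0.12  ] shift(before turn) [-6.663 11.79   0.022] shift(after turn) [-1.856 13.414  0.032]
  return _methods._mean(a, axis=axis, dtype=dtype,
  ret = ret.dtype.type(ret / rcount)
Traceback (most recent call last):
IndexError: index -1 is out of bounds for axis 0 with size 0
```

The grip slipped because the fingertips sat too high: they stand farther back when partly open. I'll re-measure and go lower.

```bash
python3 -m inch '[[0,0,0,0,0,0,0.15],[0,0,0,0,0,0,0.15],[0,0,0,0,0,0,0.15],[0,0,0,0,0,0,0.15],[0,0,0,0,0,0,0.15]]'
python3 - <<'E'
from rig import r, grab_frame
from h import *
f=grab_frame("wrist")
P=cloud(f);d=np.hypot(P[...,0]-438,P[...,1]+297)
m=((d<95)&(P[...,2]>4)&(P[...,2]<12)).astype(np.uint8)
n,l,st,c=cv2.connectedComponentsWithStats(m);k=1+st[1:,4].argmax();m=l==k
R=cv2.minAreaRect(P[m][:,:2].astype(np.float32));print(m.sum(),np.median(P[m][:,2]),R,f["pixels"][m].mean(0))
delta(r.sense(),R[0][0],R[0][1],20,np.radians(R[2])+np.pi)
E
```

```text
clock: 21.48
eef_pos: [438.3, -296.3, 167.8]
tcp_rot: [3.141, -0.001, -3.055]
contact_force: [0.3, -1.3, -0.3]
opening: 0.843
grasp_force: 0.0
9463 7.423013537548115 ((441.279052734375, -359.1859130859375), (140.0408935546875, 56.89518356323242), 6.893710613250732) [221.67621262 188.53629927 128.96935433]
t 21.53 pos [ 438.4 -296.4  168. ] yaw -3.055 F [ 0.2 -0.3 -0.2] open 0.848 grip 0.0
turn [ 0.0002 -0.0002 -0.0108] shift(before turn) [ 0.096 -2.515  5.918] shift(after turn) [ 0.186 -2.506  5.919]
```

```bash
python3 -m inch '[[0,0,-0.0108,0,0,0,0.15],[0,0,0,0.06,-0.8,0,0.15],[0,0,0,0.06,-0.8,0,0.15],[0,0,0,0.07,-0.9,0,0.15],[0,0,0,0,0,0.6,0.15],[0,0,0,0,0,1,0.15],[0,0,0,0,0,1,0.15],[0,0,0,0,0,0,0.15]]' > /dev/null
python3 -m inch '[[0,0,0,0,0,0,0.15],[0,0,0,0,0,0,0.15],[0,0,0,0,0,0,0.15]]'
python3 - <<'E'
from rig import r, grab_frame
from h import *
f=grab_frame("wrist")
P=cloud(f);d=np.hypot(P[...,0]-441,P[...,1]+359)
m=((d<95)&(P[...,2]>4)&(P[...,2]<12)).astype(np.uint8)
n,l,st,c=cv2.connectedComponentsWithStats(m);k=1+st[1:,4].argmax();m=l==k
R=cv2.minAreaRect(P[m][:,:2].astype(np.float32));print(m.sum(),np.median(P[m][:,2]),R)
delta(r.sense(),441.3,-359.2,20,np.radians(6.9)+np.pi)
E
```

```text
clock: 22.45
eef_pos: [442.2, -359.7, 105.0]
tcp_rot: [-3.14, 0.001, -3.021]
contact_force: [-0.3, -0.4, 0.1]
opening: 0.849
grasp_force: 0.0
16221 7.435720551098626 ((441.373779296875, -358.95867919921875), (139.67201232910156, 56.285972595214844), 7.004297256469727)
t 22.5 pos [ 442.2 -359.7  105. ] yaw -3.021 F [ 0.1  0.1 -0.6] open 0.852 grip 0.0
turn [-0.0005  0.0005  0.    ] shift(before turn) [0.039 0.031 3.401] shift(after turn) [0.033 0.025 3.402]
```

```bash
python3 -m inch '[[0,0,0,0.03,0.03,0.8,0.15],[0,0,0,0,0,1,0.15],[0,0,0,0,0,0.8,0.15],[0,0,0,0,0,0.5,0.15],[0,0,0,0,0,0.36,0.15],[0,0,0,0,0,0,0.15],[0,0,0,0,0,0,0.15],[0,0,0,0,0,0,0.15]]'
python3 -m inch '[[0,0,0,0,0,0,0.25],[0,0,0,0,0,0,0.3],[0,0,0,0,0,0,0.35]]'
python3 -m inch '[[0,0,0,0,0,0,0.6],[0,0,0,0,0,0,0.6],[0,0,0,0,0,0,0.6],[0,0,0,0,0,0,0.6]]' 40
```

```text
clock: 23.17
eef_pos: [441.2, -359.0, 18.1]
tcp_rot: [-3.14, 0.001, -3.021]
contact_force: [-0.9, -0.5, 0.9]
opening: 0.851
grasp_force: 0.0
clock: 23.42
eef_pos: [441.0, -358.8, 18.0]
tcp_rot: [-3.141, 0.001, -3.021]
contact_force: [-0.8, 0.9, 5.8]
opening: 0.655
grasp_force: 12.3
clock: 23.75
eef_pos: [441.0, -358.8, 18.2]
tcp_rot: [-3.141, 0.001, -3.021]
contact_force: [-0.7, 1.0, 9.2]
opening: 0.643
grasp_force: 44.3
```

```bash
python3 -m inch '[[0,0,0,0,0,-0.2,0.6],[0,0,0,0,0,-0.4,0.6],[0,0,0,0,0,-0.8,0.6],[0,0,0,0,0,-1,0.6],[0,0,0,0,0,-1,0.6],[0,0,0,0,0,-1,0.6],[0,0,0,0,0,-0.9,0.6],[0,0,0,0,0,-0.5,0.6]]'
cat > held.py <<'E'
from rig import r, grab_frame
from h import *
f=grab_frame("wrist");P=cloud(f);s=r.sense();delta(s,580,10.8,160,np.radians(-16.65)+np.pi)
y=s["tcp_rot"][2];X=np.array([np.cos(y),np.sin(y)]);Y=np.array([np.sin(y),-np.cos(y)])
D=P[...,:2]-s["eef_pos"][:2];a=D@X;b=D@Y;h=P[...,2]-s["eef_pos"][2]
for x in (35,50,65):
    m=(abs(a-x)<3)&(abs(h+10)<8)&(abs(b)<31);print(x,m.sum(),[np.median(h[m&(abs(b-v)<4)]).round(1) for v in(-18,0,18)],np.percentile(b[m],[1,99]).round(1))
m=(abs(b)<15)&(abs(h+10)<8)&(a>40);print("end",a[m].max())
E
python3 held.py
```

```text
clock: 24.42
eef_pos: [441.3, -359.2, 165.7]
tcp_rot: [-3.139, 0.003, -3.021]
contact_force: [-0.6, 0.4, -1.0]
opening: 0.64
grasp_force: 42.9
t 24.47 pos [ 442.1 -359.8  167.1] yaw -3.021 F [ 0.4 -0.7  0.9] open 0.644 grip 42.9
turn [-0.0011  0.0016  0.1308] shift(before turn) [-7.256 14.054  0.255] shift(after turn) [-1.039 15.782  0.286]
35 2022 [np.float64(-12.3), np.float64(-12.2), np.float64(-12.2)] [-27.3  27.6]
50 2239 [np.float64(-12.2), np.float64(-12.2), np.float64(-12.2)] [-27.3  27.5]
65 1962 [np.float64(-12.2), np.float64(-12.3), np.float64(-12.2)] [-21.4  21.7]
end 70.70259081956065
```

Held level and square this time. I'm carrying it to the cradle.

```bash
python3 -m inch '[[0,0,0.0327,0,0,0,0.6],[0,0,0.0327,0,0,0,0.6],[0,0,0.0327,0,0,0,0.6],[0,0,0.0327,0,0,0,0.6],[0,0,0,-0.06,0.5,0,0.6],[0,0,0,-0.06,0.9,0,0.6],[0,0,0,-0.06,0.9,0,0.6],[0,0,0,-0.06,0.9,0,0.6]]' >/dev/null
python3 -m inch '[[0,0,0,-0.06,0.9,0,0.6],[0,0,0,-0.06,0.9,0,0.6],[0,0,0,-0.06,0.9,0,0.6],[0,0,0,-0.06,0.9,0,0.6],[0,0,0,-0.06,0.9,0,0.6],[0,0,0,-0.06,0.9,0,0.6],[0,0,0,-0.06,0.9,0,0.6],[0,0,0,-0.06,0.9,0,0.6]]' >/dev/null
python3 -m inch '[[0,0,0,-0.06,0.9,0,0.6],[0,0,0,-0.06,0.9,0,0.6],[0,0,0,-0.06,0.9,0,0.6],[0,0,0,-0.06,0.9,0.3,0.6],[0,0,0,-0.06,0.9,0.4,0.6],[0,0,0,-0.06,0.9,0.4,0.6],[0,0,0,0,0.88,0.4,0.6],[0,0,0,0,0,0,0.6]]' >/dev/null
python3 -m inch '[[0,0,0,0,0,0,0.6],[0,0,0,0,0,0,0.6],[0,0,0,0,0,0,0.6]]'
python3 held.py
```

```text
clock: 26.72
eef_pos: [585.7, 32.8, 124.9]
tcp_rot: [-3.142, 0.0, 2.852]
contact_force: [-0.2, 0.1, -0.7]
opening: 0.646
grasp_force: 42.9
t 26.77 pos [585.7  32.6 125. ] yaw 2.851 F [ 1.2  0.2 -0.7] open 0.642 grip 42.9
turn [ 0.      0.0001 -0.    ] shift(before turn) [-0.031 -0.902 -1.401] shift(after turn) [-0.03  -0.902 -1.401]
35 2037 [np.float64(-10.8), np.float64(-10.8), np.float64(-10.8)] [-27.5  27.5]
50 2265 [np.float64(-10.6), np.float64(-10.8), np.float64(-10.7)] [-27.5  27.3]
65 1942 [np.float64(-10.6), np.float64(-10.7), np.float64(-10.7)] [-21.7  21.6]
end 70.1142385331919
```

```bash
python3 -m inch '[[0,0,0,-0.06,-0.45,0,0.6],[0,0,0,0,-0.45,0,0.6],[0,0,0,0,0,0.3,0.6],[0,0,0,0,0,0.5,0.6],[0,0,0,0,0,0,0.6],[0,0,0,0,0,0,0.6],[0,0,0,0,0,0,0.6],[0,0,0,0,0,0,0.6]]'
cat > chk.py <<'E'
from h import *;from rig import r,grab_frame
f=grab_frame("wrist");P=cloud(f);s=r.sense();delta(s,580,10.8,76,np.radians(-16.65)+np.pi)
c,sn=np.cos(np.radians(-16.65)),np.sin(np.radians(-16.65));Q=(P[...,:2]-[580,10.8])@np.array([[c,-sn],[sn,c]])
zz=s["eef_pos"][2]-11
m=(abs(Q[...,0])<75)&(abs(Q[...,1])<31)&(abs(P[...,2]-zz)<4)&(f["pixels"].min(-1)>70)
g=m&(abs(Q[...,1])<10);print("plate -x edge",Q[g][:,0].min())
for x in(-52,-40):
    e=m&(abs(Q[...,0]-x)<3);print(x,np.percentile(Q[e][:,1],[1,99]))
E
python3 chk.py
```

```text
clock: 27.43
eef_pos: [581.0, 11.5, 104.5]
tcp_rot: [3.142, 0.0, 2.851]
contact_force: [0.5, 0.2, -0.5]
opening: 0.641
grasp_force: 42.9
t 27.48 pos [581.1  11.5 104.7] yaw 2.851 F [-0.1 -0.5  0.4] open 0.643 grip 42.9
turn [0.     0.0001 0.0001] shift(before turn) [ 0.035 -0.041  1.147] shift(after turn) [ 0.034 -0.041  1.147]
plate -x edge -69.25040551394636
-52 [-26.65506741  28.26245765]
-40 [-26.52582877  28.27007539]
```

```bash
python3 -m inch '[[0,0,0,0,-0.035,0.3,0.6],[0,0,0,0,0,0.4,0.6],[0,0,0,0,0,0.25,0.6],[0,0,0,0,0,0.15,0.6],[0,0,0,0,0,0,0.6],[0,0,0,0,0,0,0.6],[0,0,0,0,0,0,0.6]]'
python3 -m inch '[[0,0,0,0,0,0.06,0.6],[0,0,0,0,0,0,0.6],[0,0,0,0,0,0,0.6]]'
python3 chk.py
```

```text
clock: 28.07
eef_pos: [580.7, 10.5, 77.1]
tcp_rot: [-3.142, 0.0, 2.851]
contact_force: [0.2, -0.8, -0.3]
opening: 0.64
grasp_force: 42.9
clock: 28.32
eef_pos: [580.7, 10.4, 75.7]
tcp_rot: [3.142, 0.0, 2.851]
contact_force: [1.4, -0.4, -0.7]
opening: 0.64
grasp_force: 42.9
t 28.37 pos [580.7  10.5  75.7] yaw 2.851 F [-1.1 -0.2 -1.1] open 0.646 grip 42.9
turn [0.     0.0001 0.    ] shift(before turn) [ 0.029  0.006 -0.013] shift(after turn) [ 0.029  0.006 -0.013]
plate -x edge -69.23133941901023
-52 [-27.98483704  27.22612908]
-40 [-27.63664444  27.17900264]
```

```bash
python3 -m inch '[[0,0,0,0,0,0.04,0.6],[0,0,0,0,0,0,0.6],[0,0,0,0,0,0,0.6]]'
python3 -m inch '[[0,0,0,0,0,0,0.1],[0,0,0,0,0,0,0.1],[0,0,0,0,0,0,0.1],[0,0,0,0,0,0,0.1],[0,0,0,0,0,0,0.1]]'
python3 -m inch '[[0,0,0,0,0,-0.3,0.1],[0,0,0,0,0,-0.8,0.1],[0,0,0,0,0,-0.6,0.1],[0,0,0,0,0,0,1],[0,0,0,0,0,0,1],[0,0,0,0,0,0,1],[0,0,0,0,0,0,1],[0,0,0,0,0,0,1]]' >/dev/null
python3 -m inch '[[0,0,0,0,0,0,1],[0,0,0,0,0,0,1],[0,0,0,0,0,0,1],[0,0,0,0,0,0,1]]'
python3 prof.py 2>/dev/null
```

```text
clock: 28.62
eef_pos: [580.8, 10.5, 74.8]
tcp_rot: [3.141, 0.001, 2.851]
contact_force: [-0.2, 1.0, 3.3]
opening: 0.645
grasp_force: 43.3
clock: 29.03
eef_pos: [580.6, 10.5, 74.4]
tcp_rot: [-3.142, -0.0, 2.851]
contact_force: [1.0, 0.0, 0.8]
opening: 0.899
grasp_force: 0.0
clock: 30.03
eef_pos: [580.5, 10.5, 116.9]
tcp_rot: [-3.142, -0.0, 2.851]
contact_force: [-1.1, -0.1, 0.2]
opening: 0.003
grasp_force: 0.0
t 30.03 pos [580.5  10.5 116.9] yaw 2.851 F [-1.1 -0.1  0.2] open 0.003 grip 0.0
turn [-0.     -0.0001  0.    ] shift(before turn) [0.023 0.008 2.594] shift(after turn) [0.024 0.007 2.594]
-60 [np.float64(63.3), np.float64(63.3), np.float64(63.4)]
-45 [np.float64(63.5), np.float64(63.5), np.float64(63.6)]
-30 [np.float64(63.6), np.float64(63.7), np.float64(63.7)]
-20 [np.float64(63.9), np.float64(63.8), np.float64(63.9)]
0 [np.float64(64.1), np.float64(64.2), np.float64(64.1)]
```

It lies flat on the rollers, with the top at about 66 mm. Last time the -x end passed first, so I'll push slightly toward +x.

```bash
python3 -m inch '[[0,0,0,-0.25,0.01,0.4,1],[0,0,0,0,0,0.4,1],[0,0,0,0,0,0.2,1],[0,0,0,0,0,0,1],[0,0,0,0,0,0,1]]'
python3 -m inch '[[0,0,0,0,0,0.08,1],[0,0,0,0,0,0.06,1],[0,0,0,0,0,0,1]]'
python3 -m inch '[[0,0,0,0,0,0.06,1],[0,0,0,0,0,0,1]]'
python3 -m inch '[[0,0,0,0,0,0.06,1],[0,0,0,0,0,0,1]]'
```

```text
clock: 30.5
eef_pos: [586.1, 8.9, 91.1]
tcp_rot: [-3.141, -0.002, 2.851]
contact_force: [0.1, -0.1, 0.1]
opening: -0.002
grasp_force: 0.0
clock: 30.75
eef_pos: [586.9, 8.9, 88.8]
tcp_rot: [3.141, 0.001, 2.851]
contact_force: [-1.0, 0.5, 0.7]
opening: -0.001
grasp_force: 0.8
clock: 30.92
eef_pos: [587.1, 8.9, 87.4]
tcp_rot: [3.141, 0.001, 2.851]
contact_force: [0.7, -1.0, 1.8]
opening: -0.002
grasp_force: 1.1
clock: 31.08
eef_pos: [586.4, 8.9, 85.3]
tcp_rot: [-3.141, -0.0, 2.851]
contact_force: [0.7, -0.7, -0.1]
opening: -0.001
grasp_force: 0.0
```

```bash
python3 prof.py 2>/dev/null
```

```text
t 31.08 pos [586.4   8.9  85.3] yaw 2.851 F [ 0.7 -0.7 -0.1] open -0.001 grip 0.0
turn [-0.     -0.0001  0.    ] shift(before turn) [ 2.670e-01 -1.000e-03  1.332e+00] shift(after turn) [ 2.670e-01 -1.000e-03  1.332e+00]
-60 [np.float64(52.3), np.float64(52.3), np.float64(52.3)]
-45 [np.float64(53.8), np.float64(53.8), np.float64(53.8)]
-30 [np.float64(55.3), np.float64(55.3), np.float64(55.3)]
-20 [np.float64(56.3), np.float64(56.3), np.float64(56.3)]
0 [np.float64(70.2), np.float64(75.7), np.float64(70.1)]
20 [np.float64(60.2), np.float64(nan), np.float64(60.0)]
60 [np.float64(nan), np.float64(64.3), np.float64(nan)]
```

The -x end went first again. I'm pushing the +x end.

```bash
python3 -m inch '[[0,0,0,0,0,-0.5,1],[0,0,0,-0.55,0,0,1],[0,0,0,-0.55,0,0,1],[0,0,0,-0.55,0,0,1],[0,0,0,0,0,0.2,1],[0,0,0,0,0,0.06,1],[0,0,0,0,0,0,1],[0,0,0,0,0,0,1]]'
python3 -m inch '[[0,0,0,0,0,0.08,1],[0,0,0,0,0,0.08,1],[0,0,0,0,0,0,1]]'
python3 -m inch '[[0,0,0,0,0,0.08,1],[0,0,0,0,0,0.06,1],[0,0,0,0,0,0,1]]'
python3 prof.py 2>/dev/null
```

```text
clock: 31.8
eef_pos: [625.0, -2.7, 91.2]
tcp_rot: [-3.141, -0.002, 2.851]
contact_force: [-0.7, 0.3, -0.1]
opening: -0.002
grasp_force: 0.0
clock: 32.05
eef_pos: [625.6, -2.8, 87.2]
tcp_rot: [-3.141, -0.001, 2.851]
contact_force: [0.3, -0.5, -0.5]
opening: -0.001
grasp_force: 0.0
clock: 32.3
eef_pos: [626.2, -2.9, 83.8]
tcp_rot: [3.142, -0.0, 2.851]
contact_force: [0.1, 0.4, 1.4]
opening: 0.003
grasp_force: 0.6
t 32.3 pos [626.2  -2.9  83.8] yaw 2.851 F [0.1 0.4 1.4] open 0.003 grip 0.6
turn [ 0. -0.  0.] shift(before turn) [ 1.927 -0.004  1.272] shift(after turn) [ 1.927 -0.004  1.272]
-60 [np.float64(39.7), np.float64(39.6), np.float64(39.6)]
-45 [np.float64(41.9), np.float64(42.0), np.float64(42.0)]
-30 [np.float64(44.5), np.float64(44.6), np.float64(44.6)]
-20 [np.float64(46.2), np.float64(46.2), np.float64(46.2)]
0 [np.float64(49.6), np.float64(49.6), np.float64(49.6)]
20 [np.float64(53.0), np.float64(53.1), np.float64(53.0)]
40 [np.float64(69.6), np.float64(74.5), np.float64(69.6)]
60 [np.float64(59.3), np.float64(nan), np.float64(59.7)]
```

```bash
python3 -m inch '[[0,0,0,0,0,0.08,1],[0,0,0,0,0,0.06,1],[0,0,0,0,0,0,1]]'
python3 -m inch '[[0,0,0,0,0,0.08,1],[0,0,0,0,0,0.06,1],[0,0,0,0,0,0,1]]'
python3 -m inch '[[0,0,0,0,0,0.08,1],[0,0,0,0,0,0.06,1],[0,0,0,0,0,0,1]]'
python3 prof.py 2>/dev/null
```

```text
clock: 32.6
eef_pos: [626.2, -3.0, 80.3]
tcp_rot: [-3.142, -0.0, 2.851]
contact_force: [-0.3, -0.6, 0.8]
opening: 0.004
grasp_force: 0.2
clock: 32.85
eef_pos: [625.8, -2.9, 76.5]
tcp_rot: [-3.141, -0.001, 2.851]
contact_force: [-0.1, 0.6, 0.9]
opening: 0.0
grasp_force: 0.0
clock: 33.1
eef_pos: [625.9, -2.9, 73.1]
tcp_rot: [-3.141, -0.001, 2.851]
contact_force: [-0.4, -0.3, 0.1]
opening: -0.0
grasp_force: 0.0
t 33.1 pos [625.9  -2.9  73.1] yaw 2.851 F [-0.4 -0.3  0.1] open -0.0 grip 0.0
turn [-0.0001 -0.0002  0.    ] shift(before turn) [1.917 0.    0.845] shift(after turn) [1.917 0.    0.844]
-60 [np.float64(37.6), np.float64(37.6), np.float64(37.8)]
-45 [np.float64(37.7), np.float64(37.7), np.float64(37.7)]
-30 [np.float64(37.6), np.float64(37.6), np.float64(37.6)]
-20 [np.float64(37.6), np.float64(37.6), np.float64(37.5)]
0 [np.float64(37.5), np.float64(37.6), np.float64(37.5)]
20 [np.float64(37.5), np.float64(37.5), np.float64(37.4)]
40 [np.float64(62.6), np.float64(71.1), np.float64(62.2)]
60 [np.float64(37.6), np.float64(86.0), np.float64(37.4)]
```

The thin plate is flat, with its top at 40 mm. Pressing the middle.

```bash
python3 -m inch '[[0,0,0,0.64,0,-0.3,1],[0,0,0,0.64,0,0,1],[0,0,0,0.64,0,0,1],[0,0,0,0,0,0.4,1],[0,0,0,0,0,0.24,1],[0,0,0,0,0,0,1],[0,0,0,0,0,0,1]]'
python3 -m inch '[[0,0,0,0,0,0.06,1],[0,0,0,0,0,0.04,1],[0,0,0,0,0,0,1],[0,0,0,0,0,0,1]]'
python3 -m inch '[[0,0,0,0,0,0.03,1],[0,0,0,0,0,0,1],[0,0,0,0,0,0,1]]'
```

```text
clock: 33.73
eef_pos: [580.8, 10.7, 64.4]
tcp_rot: [-3.141, -0.0, 2.851]
contact_force: [-0.3, -0.2, 0.2]
opening: 0.005
grasp_force: 0.0
clock: 34.07
eef_pos: [580.4, 10.8, 62.5]
tcp_rot: [3.142, 0.0, 2.851]
contact_force: [-0.1, -0.5, 0.2]
opening: 0.0
grasp_force: 0.0
clock: 34.32
eef_pos: [580.4, 10.8, 62.1]
tcp_rot: [3.141, 0.001, 2.851]
contact_force: [-0.5, -0.4, 3.0]
opening: -0.003
grasp_force: 1.7
```

```bash
python3 -m inch '[[0,0,0,0,0,0.05,1],[0,0,0,0,0,0,1],[0,0,0,0,0,0,1]]'
python3 -m inch '[[0,0,0,0,0,-0.3,1],[0,0,0,0,0,-0.8,1],[0,0,0,0,0,-1,1],[0,0,0,0,0,-1,1],[0,0,0,0,0,-1,1],[0,0,0,0,0,-0.8,1],[0,0,0,0,0,0,1],[0,0,0,0,0,0,1]]'
python3 prof.py 2>/dev/null
python3 - <<'E'
from h import *;from rig import grab_frame
f=grab_frame("scene");cv2.imwrite("pics/end.png",f["pixels"][:,:,::-1])
E
```

```text
clock: 34.57
eef_pos: [580.5, 10.8, 62.0]
tcp_rot: [3.141, 0.001, 2.851]
contact_force: [-5.0, 0.1, 17.6]
opening: -0.002
grasp_force: 8.9
clock: 35.23
eef_pos: [580.9, 10.9, 184.2]
tcp_rot: [3.141, 0.003, 2.851]
contact_force: [0.4, -0.2, -0.7]
opening: -0.002
grasp_force: 0.0
t 35.23 pos [580.9  10.9 184.2] yaw 2.851 F [ 0.4 -0.2 -0.7] open -0.002 grip 0.0
turn [0.0003 0.0008 0.    ] shift(before turn) [ 0.046 -0.018  5.288] shift(after turn) [ 0.033 -0.013  5.289]
-60 [np.float64(37.4), np.float64(37.7), np.float64(37.5)]
-45 [np.float64(37.5), np.float64(37.5), np.float64(37.5)]
-30 [np.float64(37.4), np.float64(37.3), np.float64(37.6)]
-20 [np.float64(37.4), np.float64(37.5), np.float64(37.4)]
0 [np.float64(37.3), np.float64(37.5), np.float64(37.3)]
20 [np.float64(37.3), np.float64(37.3), np.float64(37.3)]
40 [np.float64(37.5), np.float64(37.2), np.float64(37.2)]
60 [np.float64(37.4), np.float64(nan), np.float64(37.2)]
```

View pics/end.png

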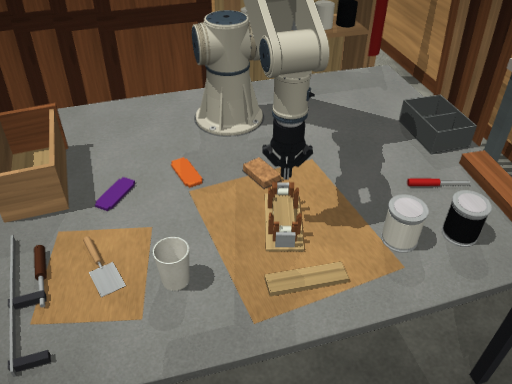

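Both plates lie flat in the cradle at about (285,210). The cup at (172,262) and the can at (405,222) are where they were, and the gripper is clear.

```bash
python3 -c "
from rig import r; print(r.sign_off())"
```

```text
the job is handed in; nothing more can be done
None
```

The job is handed in at about 35 s: both plates are flat in the cradle, thick below and thin on top, each pressed with over 15 N; each hung at the +x roller until I pushed that end down, the thin plate slipped from my first grasp and slid about 60 mm, and the can and cup look unmoved.

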